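# Let off the ratchet clamp on the packing bench

## Robot

A 6-joint arm with a two-finger parallel gripper is mounted at the origin on the work surface. World frame = base frame: x ahead of the robot, y to its left, z up, the work surface at z = 0. Lengths are in m, angles in rad, forces in N, time in s.
With the tool pointing down it reaches from about 0.275 to 0.875 m from the base axis. Payload 12.5 kg.
Tool frame: the origin (TCP) lies on the centre line of the jaws, within the pads' length; the fingertips stand r.finger_overhang ahead of it and the grasp point (between the pads) lies 3 mm ahead of it (r.finger_overhang is the distance from the TCP to the fingertips, in m); z points along the fingers, y is the direction in which the jaws open and shut (so a half turn about z gives the same grasp; the last joint's range is limited). The gripper opens to 85 mm and grips with 20 to 120 N. Pads are 22 mm wide; open, the fingers measure 114 mm over their backs; the gripper's body (76 mm by 85 mm) begins 54 mm behind the grasp point. The pads swing forward as they close: fully open they stand 13 mm farther back than shut.
Start: joints at [-1.4, 0.351, 1.652, -0, 1.139, -0.085], TCP at [0.139, -0.532, 0.253] pointing down, gripper open.
Joint ranges: [-2.75, 2.75], [-0.79, 2.1], [0.01, 2.65], [-1.57, 4.71], [0.07, 3.14], [-2.87, 2.87]. Speed limits (rad/s): [2.22, 2.22, 2.79, 3.14, 3.14, 3.14].

## Interface

Orientations are given as a unit quaternion [x, y, z, w].
In Python, from cell import r, optics gives the robot as it stands. The module is installed in compiled form; this text tells all that it offers. Calls block until the motion is done:
- r.move_to(position, orientation): joint-space move of the TCP to a pose.
- r.move_linear(position, rot=None, vel=0.15): straight line of the TCP; rot=None keeps the orientation; vel is the mean speed in m/s.
- r.set_joints(angles): joint-space move.
- r.set_gripper(opening, squeeze=None): opening from 0.0 (shut) to 1.0 (fully open); squeeze is the grip in N (None keeps the last); returns when the fingers have stopped.
- r.sleep(seconds).
- r.inverse_kinematics(position, orientation): joint angles nearest the present ones, or None.
- optics.get_image(name): name is "side" or "top"; returns a dict with "pixels" (480x640x3 uint8, red, green, blue), "depth" (480x640 float32, m along the optical axis (not along the pixel's ray), 0 where there is no reading), "fx", "fy", "cx", "cy" (pixels), "camera_from_world" (4x4, takes a point from world to camera coordinates). Camera axes: x right, y down, z forward; pixel columns grow to the right and rows downward; lengths in m; the calibration is good to about 2 mm. A picture is of the moment at which its call begins.
A pose or a line that the arm cannot do raises r.PlanningError and nothing moves.
- r.hand_in(): hands the job in, once; it reports no verdict.
Readings, each from a call of its own:
- r.current_t(): time.
- r.current_q(): joint angles.
- r.current_qvel(): joint speeds.
- r.current_effort(): joint torques, N m.
- r.current_tool_pos(): TCP position.
- r.current_ee_rot(): TCP orientation.
- r.current_contact_force(): force on the tool from outside, world axes, zero at the start.
- r.current_torque(): the same for the moment, N m.
- r.current_opening(): opening from 0.0 (shut) to 1.0 (fully open).
Only numpy, scipy, OpenCV 4.12 (cv2) and the standard library are available. Lean on these libraries where they do the work, as an engineer would, in place of code of your own. Each camera call takes 0.05 s, during which the arm holds its last target.

## Task

The glue on the wooden gift box has set, so let the bench clamp off: with the hand lever drawn a touch tighter (less than a notch) so that the pawl comes free of its tooth, squeeze the trigger bar up to the lever to lift the sprung pawl out of the ratchet wheel, then keep both held together and ease the drum slowly back until the lever rests gently against its stop screw, and only there let go. Do not drag the pawl off while it carries the load, do not let the lever fly back or push hard on the stop, and leave the gift box, the two jars and the label roll where they stand.

Things in the scene. Friction and masses are not known exactly. Their poses are not given: they have to be found in the camera images.
- clamp: Grey steel base plate of the bench clamp, fixed, 250 x 410 x 12 mm; its place and yaw differ each time. Origin on the bench surface under the upright drum axis; the plate reaches 125 mm along +x and -x, 130 mm to -y, 280 mm to +y. The gift box stands between jaw and fence on its +y part.
- drum_axis (a point): Point on the upright drum axis, 69 mm above the bench, level with the middle of the lever bar; its x and y axes are those of the base plate. A spring always drives the light drum in the letting-off direction: 1.2 N m at lever value 0, 0.3 N m less per rad, so about 7.5 N at lever_grip; it flies back if let go.
- lever (a joint): Turn of drum and hand lever about the upright axis, rad. 0 to 0.04 at the start, held by the pawl; positive = counter-clockwise from above = letting off; negative = tighter. The lever points along -0.75 rad + this value from the base plate's x axis. Drawing it to about -0.10 to -0.25 frees the pawl from its tooth; notches are 0.39 apart and past -0.35 it is wound up another notch.
- pawl (a joint): Turn of the pawl with its trigger bar (one rigid piece pivoted on the lever), rad: 0 = sprung into the wheel, 0.25 = trigger squeezed to its hard limit; above 0.21 the nose clears all teeth. The spring takes 2.5 to 4.5 N at trigger_grip. Under load the pawl is locked behind its hooked tooth; only forcing (over 20 N at the trigger) drags it off.
- lever_grip (a point): Middle of the dark steel lever bar at the place to grip, 160 mm from the drum axis. The bar is 14 mm wide and 18 mm tall (60 to 78 mm above the bench), radial, and ends 215 mm from the axis. The point's x axis points outward along the lever, y in the letting-off direction, z up. Below it only the base plate (12 mm) or bench.
- trigger_grip (a point): Middle of the bright steel trigger bar, 160 mm out along the lever. 12 mm wide, as high as the lever bar, parallel to it at rest on its tightening (clockwise) side, 37 mm between centre lines: the pair measures 50 mm over its outer faces at rest, about 25.5 mm fully squeezed. It ends 200 mm from the axis; its pivot lies 62 mm out along the lever.
- pawl_nose (a point): The pawl's nose, an upright 6 mm pin at the end of a 45 mm arm, 40 mm above the bench, hooked behind a tooth of the wheel, 56 mm from the drum axis.
- wheel: Ratchet wheel: fixed steel wheel under the drum, 12 mm thick, about 125 mm across its 16 hooked teeth; origin on the drum axis at its underside, 30 mm above the bench. At the start the pawl presses on it with about 32 N; more than 60 N counts as dragging the pawl.
- stop: Fixed upright dark steel dog, 22 x 20 mm, top 78 mm above the bench, 85 mm from the drum axis, with the lever's rigid stop screw in it; set at another angle each time. Origin on the drum axis, 12 mm above the bench; x axis points to the dog's middle. At rest on the screw the spring presses the lever with about 10 N; over 40 N is a hard push.
- stop_face (a point): Where the stop screw leaves the dog, 85 mm from the drum axis, 69 mm above the bench. The round-ended 10 mm screw stands out from here towards the lever by 6 to 30 mm, set differently each time and not measured: it must be felt. The lever's letting-off side meets its tip at a lever value between 0.82 and 1.30 rad: about (the dog's yaw from the base plate) + 0.48 (6 mm out) to + 0.22 (30 mm out).
- gift_box: Wooden gift box, 90 x 120 x 62 mm, loose between the clamp's jaw and its fence, with a few mm play; origin under its centre, top 74 mm above the bench.
- jar_a: Amber glass jar with a copper-coloured lid, 62 mm across, 85 mm tall; bystander, origin under its centre.
- jar_b: A second jar like it; bystander, origin under its centre.
- label_roll: White roll of labels, 90 mm across, 45 mm tall, lying flat with an upright 40 mm hole; bystander, origin under its centre.

How it is judged:
On the way, in this order (a step that is already met when the one before it is completed fails the run):
1. the trigger is squeezed so that the pawl is clear of the wheel (pawl over 0.21 rad) while the lever is still held up near its notch (below 0.05 rad) (value of joint pawl above 0.21 rad and value of joint lever below 0.05 rad), for 0.2 s.
2. the lever has been eased back until it rests still against its stop screw (over 1 N) with the trigger still held squeezed (pawl over 0.18 rad) (contact force between stop and anything else above 1 N and velocity of joint lever between -0.05 and 0.05 rad/s and value of joint pawl above 0.18 rad), for 0.2 s.
At the end, for the whole second after the job is handed in: The lever rests against its stop screw (pressing with more than 1 N, turning slower than 0.05 rad/s), and the gift box is within 15 mm and the jars and the label roll within 20 mm of where they stood (contact force between stop and anything else above 1 N and velocity of joint lever between -0.05 and 0.05 rad/s and not (distance of gift_box from where it was at the start of the episode above 0.015 m) and not (distance of jar_a from where it was at the start of the episode above 0.02 m) and not (distance of jar_b from where it was at the start of the episode above 0.02 m) and not (distance of label_roll from where it was at the start of the episode above 0.02 m)); the robot touches nothing.
It fails at once if the pawl is dragged over or off the wheel by force (more than 60 N on the wheel) (contact force between wheel and anything else above 60 N).
It fails at once if the stop is struck or pushed with more than 40 N (contact force between stop and anything else above 40 N).
It fails at once if the lever flies back (faster than 1.2 rad/s) (velocity of joint lever above 1.2 rad/s).
It fails at once if the lever is wound up another notch (past -0.35 rad) (value of joint lever below -0.35 rad).
It fails at once if the gift box (15 mm) or a jar or the label roll (20 mm) is moved (distance of gift_box from where it was at the start of the episode above 0.015 m or distance of any of jar_a, jar_b, label_roll from where it was at the start of the episode above 0.02 m).
It also fails if it takes over 64 s, if anything falls off the work surface, if the arm or the gripper's body presses on something with over 40 N, if the wrist force passes 120 N, or if a joint passes its speed limit or range.

## Working session

There is one attempt and no reset: what is moved stays moved. The work goes in short steps, each a Python script; the robot and the scene stay as the last script left them, time stands still between calls to the robot, and variables do not carry over. Pictures are saved under pics/ and viewed, and the job is handed in when it is done.

```bash
mkdir -p pics; python3 - <<'E'
from cell import r, optics
import cv2, numpy as np, pickle
for n in ("top","side"):
    d=optics.get_image(n); pickle.dump(d,open(n+".pkl","wb"))
    cv2.imwrite(f"pics/{n}0.png",d["pixels"][:,:,::-1])
    print(n,d["fx"],d["cx"],d["cy"]);print(np.round(d["camera_from_world"],3))
print(r.current_t(),r.current_tool_pos(),r.current_ee_rot(),r.finger_overhang,r.current_opening(),r.current_contact_force())
E
```

```text
top 554.3062874496696 324.7148689524799 244.05117376854676
[[ 0.006 -1.    -0.018  0.047]
 [-0.996 -0.004 -0.092  0.584]
 [ 0.092  0.019 -0.996  1.218]
 [ 0.     0.     0.     1.   ]]
side 524.6524307850008 315.5776199197865 236.4925840351351
[[-9.860e-01 -1.680e-01  1.000e-03  6.110e-01]
 [-1.030e-01  5.990e-01 -7.940e-01  1.010e-01]
 [ 1.320e-01 -7.830e-01 -6.080e-01  1.145e+00]
 [ 0.000e+00  0.000e+00  0.000e+00  1.000e+00]]
0.1 [ 0.13912742 -0.53180704  0.25278299] [ 9.91835874e-01  1.27519701e-01 -2.18185091e-05 -5.69137033e-04] 0.022 1.000949289927456 [-0.5542872  -0.45517227 -0.19499128]
```

View pics/top0.png

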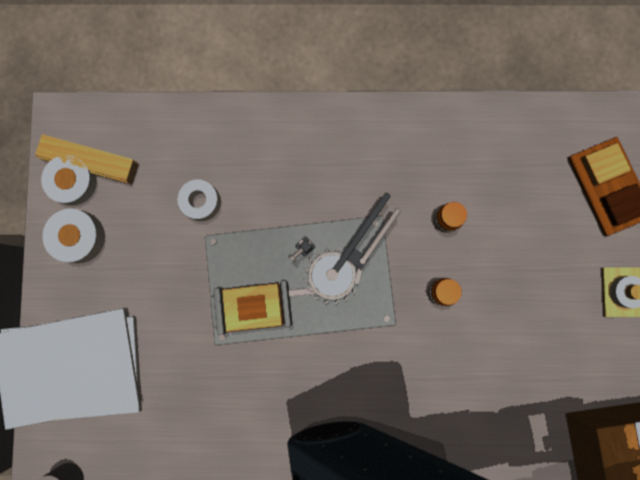

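View pics/side0.png

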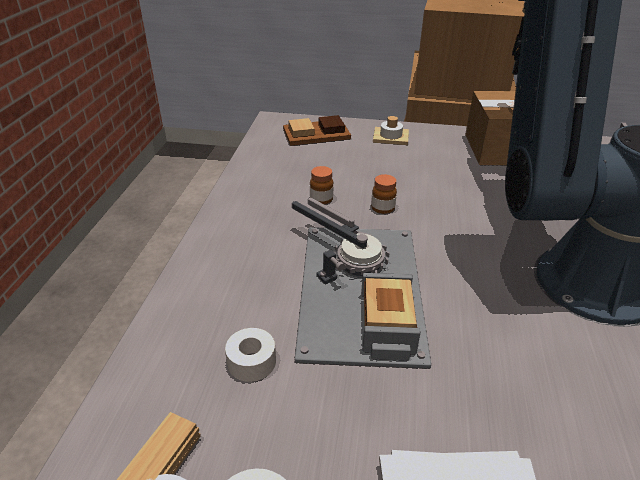

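```bash
cat > h.py <<'E'
import numpy as np, cv2, pickle
def ray(d,u,v,z):
    T=d["camera_from_world"];R=T[:3,:3];t=T[:3,3];o=-R.T@t
    k=R.T@np.array([(u-d["cx"])/d["fx"],(v-d["cy"])/d["fy"],1]);return o+k*(z-o[2])/k[2]
def proj(d,p):
    T=d["camera_from_world"];c=T[:3,:3]@np.array(p)+T[:3,3]
    return d["cx"]+d["fx"]*c[0]/c[2], d["cy"]+d["fy"]*c[1]/c[2]
def pts(d):
    T=d["camera_from_world"];v,u=np.mgrid[:480,:640];z=d["depth"]
    c=np.stack([(u-d["cx"])/d["fx"]*z,(v-d["cy"])/d["fy"]*z,z],-1)
    return (c-T[:3,3])@T[:3,:3]
E
python3 - <<'E'
from h import *
d=pickle.load(open("top.pkl","rb"))
im=d["pixels"][:,:,::-1]
c=im[180:350,195:415];cv2.imwrite("pics/topc.png",cv2.resize(c,None,fx=3.6,fy=3.5,interpolation=cv2.INTER_CUBIC))
d=pickle.load(open("side.pkl","rb"))
c=d["pixels"][190:370,280:440,::-1];cv2.imwrite("pics/sidec.png",cv2.resize(c,None,fx=3.3,fy=3.3,interpolation=cv2.INTER_CUBIC))
E
```

```text
(no output)
```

View pics/topc.png

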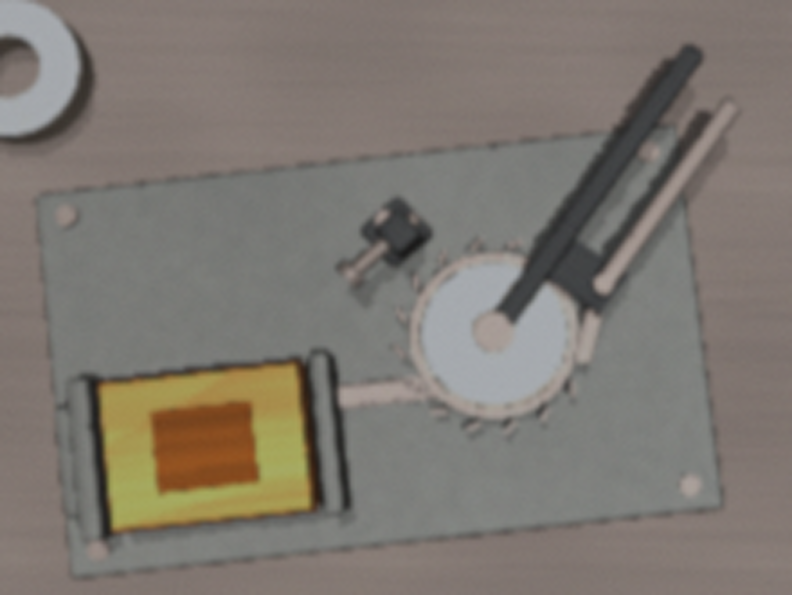

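View pics/sidec.png

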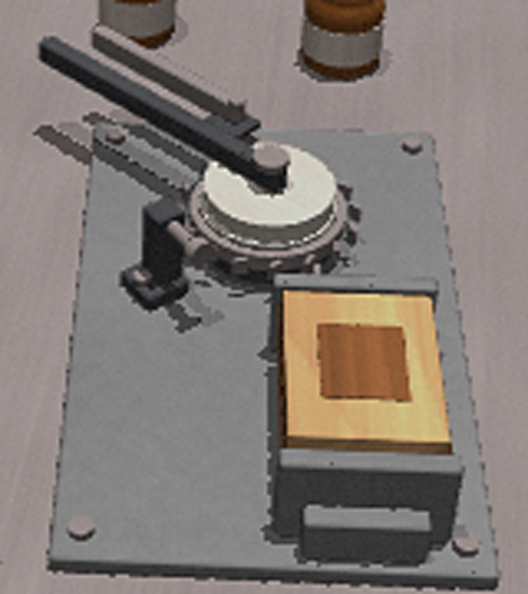

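```bash
python3 - <<'E'
from h import *
d=pickle.load(open("top.pkl","rb"))
P=pts(d);im=d["pixels"].astype(int)
cs=[(37,197),(675,127),(722,507),(75,577)]
C=np.array([ray(d,u/3.6+195-.5,v/3.5+180-.5,0.012)[:2] for u,v in cs]);print(np.round(C,4))
L=[np.linalg.norm(C[i]-C[(i+1)%4]) for i in range(4)];print("sides",L)
# +y plate = towards left
yv=(C[0]-C[1])+(C[3]-C[2]);yv/=np.linalg.norm(yv);xv=np.array([yv[1],-yv[0]])
cen=C.mean(0);org=cen-yv*0.075;print("yaw",np.arctan2(xv[1],xv[0]),"org",org)
for n,(u,v),z in [("cap",(492,332),0.085),("dog",(397,228),0.078)]:
    print(n,ray(d,u/3.6+195-.5,v/3.5+180-.5,z), P[int(v/3.5+180),int(u/3.6+195)])
# lever: dark
V=im.max(2);H=P[...,2]
m=np.zeros((480,640),bool);m[180:350,300:415]=1
lev=m&(V<75)&(H>0.068)&(H<0.09);
n,lab,st,_=cv2.connectedComponentsWithStats(lev.astype(np.uint8));k=1+st[1:,4].argmax();lev=lab==k
v,u=np.nonzero(lev);print("lever px",len(u),"z",np.median(H[lev]))
q=np.array([ray(d,a,b,0.078)[:2] for a,b in zip(u,v)])
vx,vy,x0,y0=cv2.fitLine(q.astype(np.float32),cv2.DIST_HUBER,0,.01,.01).ravel();print("lever ang",np.arctan2(vy,vx),x0,y0)
s=(q-[x0,y0])@[vx,vy];print("ends",[x0+vx*s.min(),y0+vy*s.min()],[x0+vx*s.max(),y0+vy*s.max()],"len",np.ptp(s))
tr=m&(V>115)&(H>0.068)&(H<0.082);tr[:, :362]=0
print("trig px",tr.sum())
v,u=np.nonzero(tr);q=np.array([ray(d,a,b,0.078)[:2] for a,b in zip(u,v)])
vx,vy,x0,y0=cv2.fitLine(q.astype(np.float32),cv2.DIST_HUBER,0,.01,.01).ravel();print("trig ang",np.arctan2(vy,vx),x0,y0)
# wheel/drum white disc
wd=m&(im.min(2)>165);n,lab,st,ce=cv2.connectedComponentsWithStats(wd.astype(np.uint8));k=1+st[1:,4].argmax();w=lab==k
print("disc z",np.median(H[w]),st[k]); c,_=cv2.findContours(w.astype(np.uint8),0,1)
e=cv2.minEnclosingCircle(max(c,key=len));print(e,ray(d,*e[0],float(np.median(H[w]))))
o=im[:,:,0]-im[:,:,2]
for n,(u0,u1,v0,v1) in dict(ja=(425,475,190,240),jb=(420,470,270,315)).items():
    mm=np.zeros_like(m);mm[v0:v1,u0:u1]=1;mm&=(o>80)&(H>0.07);v,u=np.nonzero(mm);print(n,ray(d,u.mean(),v.mean(),.085),H[mm].mean())
E
```

```text
[[ 0.6026  0.3247]
 [ 0.6502 -0.08  ]
 [ 0.4049 -0.1084]
 [ 0.3576  0.2945]]
sides [np.float64(0.4075261669602481), np.float64(0.24686830918417862), np.float64(0.4056633171436488), np.float64(0.2468755550263932)]
yaw 0.1169560388359018 org [0.51258866 0.03324009]
cap [0.51330295 0.03476819 0.085     ] [0.51411303 0.03513688 0.08365592]
dog [0.57727958 0.0920365  0.078     ] [0.57613063 0.09132186 0.08217278]
lever px 575 z 0.07840190422788514
lever ang -0.5997329 0.607545 -0.031304657
ends [np.float64(0.5248091972209955), np.float64(0.025265526212448937)] [np.float64(0.6888206945327903), np.float64(-0.08687647489238366)] len 0.19868467006018475
trig px 254
trig ang -0.60320497 0.59870267 -0.07061482
disc z 0.061801054754868884 [314 263  37  32 412]
((332.53936767578125, 274.9252014160156), 19.221494674682617) [0.51295875 0.03193973 0.06180105]
ja [ 0.64350527 -0.22736195  0.085     ] 0.09329306411405207
jb [ 0.47811012 -0.21270118  0.085     ] 0.09522609597765788
```

```bash
cat >> h.py <<'E'
AX=np.array([0.5130,0.0335]);PH0=-0.75+0.117
def quat(lv):
    f=PH0+lv; return np.array([np.cos(f/2),np.sin(f/2),0,0])
def pos(lv,off,z,rr=0.16):
    f=PH0+lv; return np.array([*(AX+rr*np.array([np.cos(f),np.sin(f)])+off*np.array([-np.sin(f),np.cos(f)])),z])
def ft(r,lv): # tangential (letting-off +), radial, z force on tool
    f=PH0+lv; F=np.array(r.current_contact_force()); return np.round([F@[-np.sin(f),np.cos(f),0],F@[np.cos(f),np.sin(f),0],F[2]],2)
E
python3 - <<'E'
from h import *
from cell import r,optics
for lv,off in [(.033,-.018),(-.2,-.006),(.5,-.006),(1.15,-.006)]:
    q=r.inverse_kinematics(pos(lv,off,.07),quat(lv)); print(lv, None if q is None else np.round(q,2))
r.move_to(pos(.033,-.018,.18),quat(.033)); print(r.current_t(), r.current_tool_pos(),pos(.033,-.018,.18),ft(r,.033))
r.move_linear(pos(.033,-.018,.115),vel=.08);print(r.current_t(),ft(r,.033))
for n in ("top","side"):
    d=optics.get_image(n);c=d["pixels"][150:350,260:460,::-1]
    cv2.imwrite(f"pics/{n}1.png",cv2.resize(c,None,fx=3,fy=3))
E
```

```text
0.033 [-0.19  0.73  1.53 -0.    0.88  1.99]
-0.2 [-0.22  0.71  1.58 -0.    0.86  2.19]
0.5 [-0.06  0.78  1.43 -0.    0.93  1.64]
1.15 [ 0.09  0.77  1.45 -0.    0.92  1.15]
2.5167 [ 0.63482109 -0.0723955   0.18011707] [ 0.63489013 -0.07169884  0.18      ] [-0.13  0.61  0.07]
3.475 [-0.19 -0.47  0.37]
```

```bash
python3 -c "
import cv2,numpy as np
a=cv2.imread('pics/top1.png');b=cv2.imread('pics/side1.png');cv2.imwrite('pics/j1.png',cv2.resize(np.hstack([a,b]),(800,400)))"
```

```text
(no output)
```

View pics/j1.png

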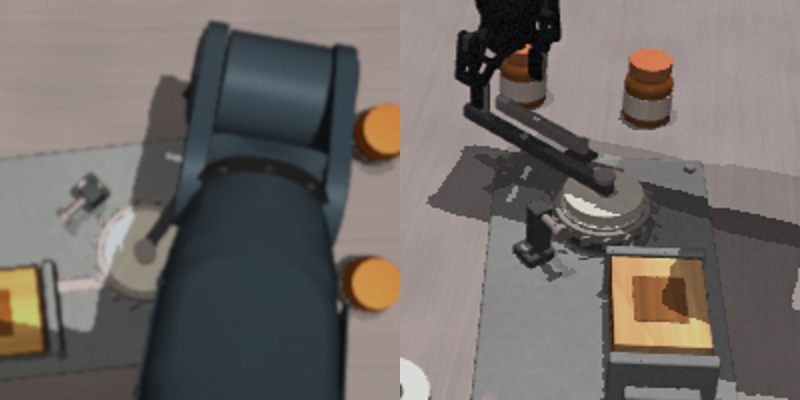

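The joined view shows the open fingers straddling the bar pair (side half, about x 470–560, y 30–100). The jars are clear. Next I descend, draw the lever and squeeze in stages.

```bash
python3 - <<'E'
from h import *
from cell import r,optics
r.move_linear(pos(.033,-.018,.068),vel=.06);print(r.current_t(),ft(r,.033))
r.set_gripper(0.70,20);print(r.current_t(),r.current_opening(),ft(r,.033))
for k in range(1,7):
    lv=.033-k*.03
    r.move_linear(pos(lv,-.018,.068),rot=quat(lv),vel=.03);print(round(lv,3),round(r.current_t(),2),ft(r,lv),np.round(r.current_torque(),2))
E
```

```text
4.5083 [-0.39  0.91 -0.93]
4.8917 0.7029112280286324 [ 0.17  0.27 -0.9 ]
0.003 5.2 [0.99 0.59 1.38] [ 0.21 -0.09  0.07]
-0.027 5.51 [ 5.98 -0.49 -2.38] [ 0.72 -0.59  0.08]
-0.057 5.82 [ 7.32 -0.62 -2.39] [ 0.7  -0.58  0.06]
-0.087 6.12 [ 6.14 -0.03 -2.46] [ 0.76 -0.67  0.08]
-0.117 6.43 [ 8.16 -0.04 -2.41] [ 0.75 -0.64  0.07]
-0.147 6.74 [ 6.95 -0.79 -2.03] [ 0.74 -0.65  0.1 ]
```

```bash
python3 - <<'E'
from h import *
from cell import r,optics
L=-.15
r.move_linear(pos(L,.007-.02985,.068),rot=quat(L),vel=.03);print(r.current_t(),ft(r,L))
for o in (.62,.54,.46,.38):
    r.set_gripper(o,25);a=r.current_opening();f=ft(r,L)
    r.move_linear(pos(L,.007-.0425*a,.068),vel=.03)
    print(o,round(a,4),round(r.current_t(),2),f,ft(r,L))
r.set_gripper(0.0,30);a=r.current_opening();print(a*85,r.current_t(),ft(r,L),np.round(r.current_torque(),2))
d=optics.get_image("side");c=d["pixels"][170:320,260:430,::-1]
cv2.imwrite("pics/side2.png",cv2.resize(c,None,fx=4,fy=4))
E
```

```text
7.0667 [ 6.65  0.87 -3.65]
0.62 0.6187 7.58 [ 7.55 -0.59  2.83] [ 7.69 -1.07  2.16]
0.54 0.5437 8.07 [ 9.39 -1.52  5.35] [ 7.7  -1.15  5.03]
0.46 0.4664 8.57 [ 9.7  -2.33  7.88] [ 6.17 -2.14  7.34]
0.38 0.3781 9.09 [ 9.63 -2.58  8.5 ] [ 6.24 -1.64  7.86]
25.606730661063118 9.3083 [ 8.31 -2.62 10.04] [ 1.21 -0.67  0.02]
```

View pics/side2.png

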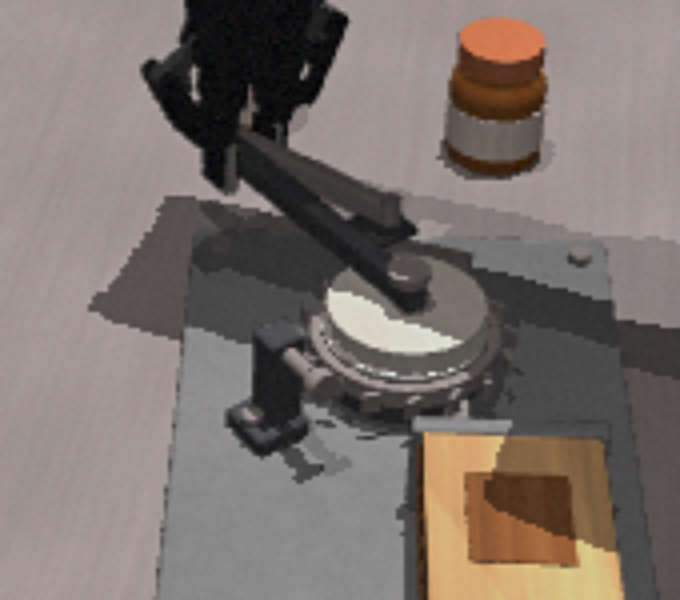

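The picture shows the trigger bar squeezed in against the lever (about x 240–400, y 130–220). The opening reads 25.6 mm, which agrees with full squeeze (25.5). Next I hold, then ease the lever back.

```bash
python3 - <<'E'
from h import *
from cell import r,optics
r.sleep(.3)
OFF=-.0058
lv=-.17
while lv<0.739:
    lv+=.035
    r.move_linear(pos(lv,OFF,.068),rot=quat(lv),vel=.03)
    f=ft(r,lv);print(round(lv,3),round(r.current_t(),2),f,round(r.current_opening()*85,2))
    if lv>0.3 and f[0]<1.5: print("stop?");break
E
```

```text
-0.135 10.0 [ 4.59 -2.45 12.47] 25.45
-0.1 10.33 [ 4.48 -2.27 11.1 ] 25.01
-0.065 10.67 [ 4.99 -1.72 11.88] 25.0
-0.03 11.0 [ 4.72 -2.38 11.17] 25.09
0.005 11.33 [ 6.23 -1.79 11.61] 25.21
0.04 11.67 [ 5.73 -0.99 11.81] 25.29
0.075 12.0 [ 3.65 -1.96 10.94] 25.25
0.11 12.33 [ 4.84 -1.92 11.59] 25.39
0.145 12.67 [ 4.4  -0.6  12.28] 25.74
0.18 13.0 [ 5.   -1.78 11.66] 25.41
0.215 13.33 [ 4.38 -0.84 11.  ] 25.09
0.25 13.67 [ 5.74 -2.26 10.65] 24.89
0.285 14.0 [ 4.55 -0.93 10.99] 25.33
0.32 14.33 [ 4.   -0.52 11.69] 24.93
0.355 14.67 [ 4.99 -0.88 11.23] 25.69
0.39 15.0 [ 5.46 -0.78 11.24] 25.43
0.425 15.33 [ 4.97 -0.53 11.76] 25.08
0.46 15.67 [ 4.23 -0.03 11.54] 25.0
0.495 16.0 [ 4.74 -1.29 11.51] 25.75
0.53 16.33 [ 4.52 -0.52 10.45] 25.2
0.565 16.67 [ 4.74 -0.45 11.34] 25.37
0.6 17.0 [ 4.36 -0.58 10.64] 25.32
0.635 17.33 [ 4.37  0.7  10.4 ] 25.15
0.67 17.67 [ 4.56  0.89 11.2 ] 25.33
0.705 18.0 [ 5.41  1.12 10.47] 24.97
0.74 18.33 [ 4.33  1.06 11.28] 25.09
```

```bash
python3 - <<'E'
from h import *
from cell import r,optics
OFF=-.0058
lv=.74
while lv<1.25:
    lv+=.005
    r.move_linear(pos(lv,OFF,.068),rot=quat(lv),vel=.015)
    f=ft(r,lv)
    if f[0]<3.2 or round(lv*1000)%20==0:print(round(lv,3),round(r.current_t(),2),f,round(r.current_opening()*85,2))
    if f[0]<2.2:
        r.sleep(.1);f=ft(r,lv);print("settled",f)
        if f[0]<1.5: break
E
```

```text
0.76 19.33 [ 3.85  1.33 11.51] 25.46
0.78 20.33 [ 4.73  1.45 10.98] 25.09
0.8 21.33 [ 5.34  0.81 10.18] 25.19
0.82 22.33 [ 4.16  1.79 11.43] 25.24
0.84 23.33 [ 3.98  1.36 10.3 ] 25.13
0.86 24.33 [ 4.9   1.02 10.79] 25.14
0.88 25.33 [ 3.8   1.16 10.64] 24.95
0.9 26.33 [ 4.63  1.6  10.69] 25.5
0.92 27.33 [ 5.51  1.92 10.  ] 25.18
0.94 28.33 [ 4.84  1.91 11.25] 25.36
0.96 29.33 [ 5.09  2.78 10.89] 25.03
0.98 30.33 [ 3.56  2.6  11.13] 25.26
1.0 31.33 [ 4.71  2.05 10.52] 25.17
1.02 32.33 [ 3.99  3.98 11.11] 25.4
1.04 33.33 [ 3.82  2.32 10.14] 25.22
1.06 34.33 [ 3.97  2.93 10.83] 25.17
1.08 35.33 [ 4.35  3.39 10.52] 25.16
1.1 36.33 [ 3.98  2.64 10.72] 25.16
1.12 37.33 [ 1.75  2.99 10.78] 24.94
settled [ 1.75  2.08 10.15]
1.125 37.68 [-0.94  2.45 10.73] 24.6
settled [ 0.32  3.09 10.11]
```

```bash
python3 - <<'E'
from h import *
from cell import r,optics
lv=1.125
r.sleep(.5)
print(r.current_t(),ft(r,lv),r.current_opening()*85)
for o in (.45,.65,.85,1.0):
    r.set_gripper(o); print(o,round(r.current_t(),2),r.current_opening(),ft(r,lv))
r.move_linear(pos(lv,-.0165,.068),vel=.03);print(r.current_t(),ft(r,lv))
r.move_linear(pos(lv,-.0165,.2),vel=.08);print(r.current_t(),ft(r,lv))
r.set_joints([-1.4,.351,1.652,0,1.139,-.085])
print(r.current_t(),r.current_contact_force())
for n in ("top","side"):
    d=optics.get_image(n); pickle.dump(d,open(n+"3.pkl","wb"))
    cv2.imwrite(f"pics/{n}3.png",d["pixels"][:,:,::-1])
E
```

```text
38.2833 [-0.43  2.91  9.83] 24.786857713006718
0.45 38.57 0.4545479047625886 [-4.61  3.38  1.5 ]
0.65 38.88 0.6512639911497456 [-3.99  2.39 -2.14]
0.85 39.19 0.8476008232897996 [-2.35 -0.64 -2.52]
1.0 39.48 1.0048381013795937 [0.33 0.16 0.35]
39.9917 [ 0.1   0.55 -0.62]
41.7917 [-0.46  0.73  0.93]
44.6667 [-0.96771464  0.37864017  0.24323565]
```

View pics/top3.png

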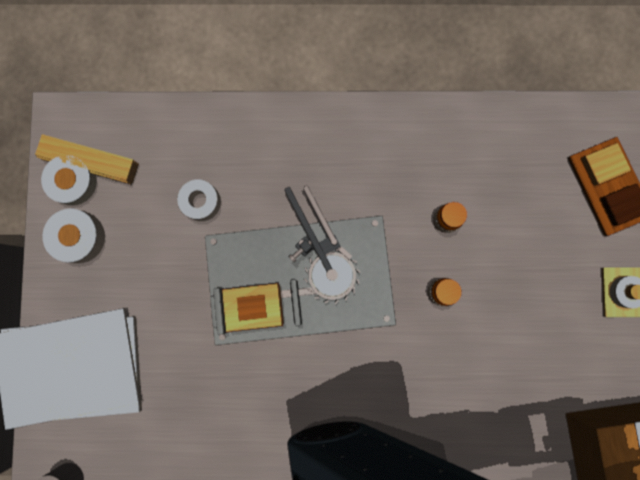

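View pics/side3.png

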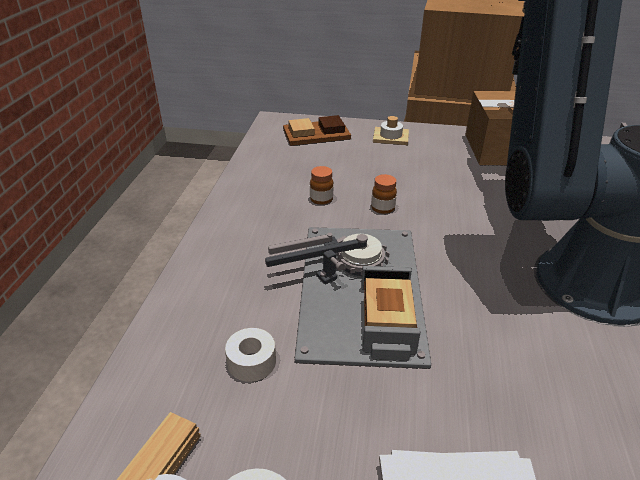

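The top view shows the lever beside the dog (about 310,235), the jaw backed off (295,303) and the box and jars in their old places. I'll check the lever angle numerically.

```bash
python3 - <<'E'
from h import *
a=pickle.load(open("top.pkl","rb"));d=pickle.load(open("top3.pkl","rb"))
P=pts(d);im=d["pixels"].astype(int);H=P[...,2]
m=np.zeros((480,640),bool);m[180:230,275:320]=1
l=m&(im.max(2)<75)&(H>.05);v,u=np.nonzero(l)
q=np.array([ray(d,x,y,.078)[:2] for x,y in zip(u,v)]);
vx,vy,x0,y0=cv2.fitLine(q.astype(np.float32),cv2.DIST_HUBER,0,.01,.01).ravel();c=q.mean(0)-AX
print("lever",np.arctan2(vy,vx)-PH0,np.arctan2(c[1],c[0])-PH0,len(u))
for n,(u0,u1,v0,v1) in dict(ja=(425,475,190,240),jb=(420,470,270,315),box=(222,282,285,332),roll=(170,225,175,225)).items():
    o=[]
    for e in (a,d):
        s=e["pixels"][v0:v1,u0:u1].astype(int); k=(s[...,0]-s[...,2]>80) if n!="roll" else s.min(2)>150
        y,x=np.nonzero(k);o.append((round(x.mean(),2),round(y.mean(),2)))
    print(n,o)
E
```

```text
lever 1.1083263 1.1152068297465725 306
ja [(np.float64(28.76), np.float64(24.14)), (np.float64(28.8), np.float64(24.18))]
jb [(np.float64(27.99), np.float64(21.46)), (np.float64(28.03), np.float64(21.53))]
box [(np.float64(29.8), np.float64(19.54)), (np.float64(29.76), np.float64(19.57))]
roll [(np.float64(26.57), np.float64(23.54)), (np.float64(26.58), np.float64(23.5))]
```

The lever is at about 1.11 rad, which matches where I felt the stop (1.12), and nothing else has moved. Handing in.

```bash
python3 - <<'E'
from cell import r
r.hand_in();print(r.current_t())
E
```

```text
the job is handed in; nothing more can be done
the job is handed in; nothing more can be done
```

The clamp is let off and the job is handed in, at about 45 s of the 64 s; no verdict was reported. I drew the lever to about -0.15 rad with one finger and closed the trigger onto it in stages. Then I eased the held pair round slowly until the stop screw was felt, at about 1.12 rad. There I held it, opened the fingers and drew the arm back to its start pose.

**Squeeze:** the gap over both bars was about 25 mm at the start and throughout the easing, so the trigger was fully squeezed.

**Stop contact:** the force I was holding at the lever fell from about 4 N to about 0 there. That puts the whole spring load on the stop. The stop force itself was not measured.

**Final position:** the camera puts the lever at 1.11 to 1.115 rad, against 1.12 felt. That fits the dog's measured yaw plus the 6 mm screw figure (about 1.105).

**Bystanders:** the gift box, both jars and the label roll moved by less than 0.1 pixel in the top image.

During the squeeze and easing there was a steady vertical force of about 10 N on the tool, from the pads swinging forward as they closed; it was gone after release. No check failed. The pawl value and the force on the wheel could not be read directly.

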